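# Turn the pipette carousel and clip the used pipette into its free hanger

### The arm

A 6-joint arm with a two-finger parallel gripper is mounted at the origin on a cart in front of the work surface, level with it; the furniture and walls round the work are solid. World frame = base frame: x ahead of the robot, y to its left, z up, the work surface at z = 0. Lengths are in m, angles in rad, forces in N, time in s.
With the tool pointing down it reaches from about 0.35 to 0.975 m from the base axis. Payload 4.9 kg.
Tool frame: the origin (TCP) lies midway between the tips of the shut fingers; the grasp point (between the pads) lies 19 mm behind it (manip.pinch_z is the distance from the TCP to the grasp point, in m); z points along the fingers, y is the direction in which the jaws open and shut (so a half turn about z gives the same grasp; the last joint's range is limited). The gripper opens to 85 mm and grips with 20 to 120 N. Pads are 22 mm wide; open, the fingers measure 114 mm over their backs; the gripper's body (76 mm by 85 mm) begins 54 mm behind the grasp point. The pads swing forward as they close: fully open they stand 13 mm farther back than shut.
Start: joints at [-1.346, 0.053, 1.613, -0, 1.476, -0.119], TCP at [0.211, -0.588, 0.231] pointing down, gripper open.
Joint ranges: [-3.01, 3.01], [-1.01, 2.22], [0.06, 2.58], [-1.02, 4.17], [0.09, 2.62], [-3.14, 3.14]. Speed limits (rad/s): [2.57, 2.57, 3.14, 3.14, 3.14, 3.14].

### API

Orientations are given as a unit quaternion [w, x, y, z].
In Python, from plant import manip gives the robot as it stands.
- The arm moves only by the tool drive_tool, never from a script. Its argument "commands" is text: rows parted by semicolons, each of 5 numbers parted by spaces: the finger opening in mm, from 0 to 85.4, then the shift along the tool's x, y, z in units of 30 mm (1.0 is 30 mm), then the turn about the tool's z in degrees. A call has exactly 8 rows; each row shifts and turns the commanded pose from where the row before left it, along the tool's axes as they then stand; what a row does not reach is not made up. A row lasts 1/8 s, in which the tool goes at most 62.5 mm and 10.7 degrees, less where a joint would pass 70% of its speed; a pose out of reach is approached as far as the arm can. A call is refused whole if a number of a shift passes 1 or a number of a turn 10.7, either way. A call with a gripper value outside its range is refused whole. The fingers move at their own pace and stop on an object; the grip force is fixed at half the most. Time passes only in rows, so rows that do not move let the fingers close, or fill a call up. It gives the time, the measured TCP pose, the force and the opening at its end, in the units of the state.
- manip.state(): the state, without advancing time (a new reading comes with each control period).
- manip.grab_frame(name): name is "side" or "top"; returns the picture (420x560x3 uint8, red, green, blue); there is no depth.
- manip.camera_params(name): a dict with "fx", "fy", "cx", "cy" (pixels), "xyz" and "orientation" of the camera in the world. Camera axes: x right, y down, z forward; pixel columns grow to the right and rows downward; lengths in m; the calibration is good to about 2 mm. A picture is of the moment at which its call begins. camera_params takes no time and is no camera call.
- manip.job_done(): hands the job in, once; it reports no verdict.
The state is a dict: "time": time; "joint_pos": joint angles; "joint_vel": joint speeds; "joint_efforts": joint torques, N m; "tool_pos": TCP position; "tool_rot": TCP orientation; "contact_force": force on the tool from outside, world axes, zero at the start; "ft_torque": the same for the moment, N m; "gripper_width": opening from 0.0 (shut) to 1.0 (fully open).
Only numpy, scipy, OpenCV 4.12 (cv2) and the standard library are available. Lean on these libraries where they do the work, as an engineer would, in place of code of your own. Each camera call takes 0.05 s, during which the arm holds its last target. There are 200 camera calls.

### The job

Turn the pipette carousel until its empty hanger faces you. Then lift the blue-topped pipette out of its bench stand and, keeping it upright, hang it in that hanger: bring its shaft in between the two prongs, lower it and press it gently straight down until both spring catches have snapped over its collar and it sits fully home, then let go. How high the hanger is set is not known exactly, so feel for the seat and never force it (a push of 10 N is plenty, 20 N too much), and leave the other things on the trolley where they are.

Things in the scene. Friction and masses are not known exactly. Their poses are not given: they have to be found in the camera images.
- pipette: Laboratory pipette, white with blue button and blue band, 227 mm tall, 90 to 130 g, standing upright in the bench stand. Origin at the centre of its lower end (the tip), z up along its axis. Heights above the origin: tip cone to 50 mm, shaft 14 mm in diameter from 50 to 115, dark collar 115 to 127, neck 27 mm in diameter from 127 to 138, handle from 138 to 212, button up to 227.
- pipette_grip (a point): Point on the pipette's axis 185 mm above its origin, on its white handle (round, 30 mm in diameter, from 44 mm below to 21 mm above this point): a good place to grasp. A finger rest sticks out 37 mm from the axis towards the pipette's own -x, 15 to 25 mm above this point, so put the fingers on its +y and -y sides.
- pipette_collar (a point): Centre of the underside of the pipette's dark collar, 115 mm above its origin. The underside is 23 mm in diameter; a slope widens it to 31 mm at 8 mm up; its top is 12 mm up, where the neck begins. The collar hangs on the seat of the hanger by this underside.
- carousel: Pipette carousel, fixed to the trolley. Origin: centre of the foot's underside, on the turning axis, axes as the world's. On the grey foot (172 mm across) a drip plate (196 mm across, 28 mm high), a post and a head with five hangers turn together. Four hold other pipettes (red, yellow, green, violet tops), upright, 80 mm from the axis, fixed; the fifth, with teal blocks, is empty.
- turret (a joint): Turning of the carousel, rad, counterclockwise seen from above. 0: the empty hanger points to world -x, facing the robot. Friction about 0.06 N m; it stays where it is left. The head with all five hangers is clamped on the post by a thumb screw, anywhere from 25 mm below to 25 mm above its middle setting: this is not measured. The tops of the four hung pipettes are 257 to 307 mm high accordingly.
- top_handle (a point): On the carousel's axis, 288 mm high, the point to grip its teal top handle: an upright plate on the post's end, 16 mm thick, 56 mm long, 258 to 304 mm high. Turn the carousel by it, or push on the empty hanger. At turret = 0 the plate's long side lies along world y; it turns with the turret (this point's own axes do not).
- hanger (a point): Where the collar's underside centre sits in the empty hanger at the MIDDLE setting, 170 mm high (turns with the turret, but the true seat is up to 25 mm lower or higher: feel for it). The hanger is a fork open outwards: prongs 17 mm apart, ends 23 mm out from here; lips at their ends and a backstop stand 6 to 7 mm above the seat and leave the collar 2 mm play in and out.
- catch_left (a joint): Left sprung nose of the empty hanger (seen from the robot), m pushed outwards: 0 at rest, 0.004 as the collar passes, 0.002 when snapped onto the neck of a pipette fully home. Dark noses 14.5 mm above the seat, 23 mm apart at rest, in teal blocks 41 mm apart, up to 24 mm above the seat. Pushing the collar down past both noses takes 4 to 8 N; then it meets the rigid seat.
- catch_right (a joint): Right sprung nose, the same, m pushed outwards. Each spring has 1200 N/m and 1.4 N preload; the two noses hold a pipette that is home with about 8 N in all. The shaft (14 mm) goes in between the noses from outside while the collar is held above the teal blocks, then the pipette is lowered and pressed home.
- bench_stand: One-place bench stand, fixed: dark round foot 72 mm across with an upright white tube, 26 mm outside, 17 mm inside, top 85 mm high. Origin at the centre of its underside. The pipette stands in the tube with its tip end 20 mm above the trolley top.
- kidney_dish: Bystander: steel kidney dish, 116x224x43 mm, origin at the centre of its underside.
- vial_1: Bystander: glass vial with dark cap, 29 mm across, 74 mm high, origin at the centre of its underside.
- vial_2: Bystander: second glass vial, the same.
- reagent_bottle: Bystander: white medicine bottle, 38 mm across, 104 mm high, origin at the centre of its underside.
- gauze_pack: Bystander: sealed gauze pack, 86x59x13 mm, origin at the centre of its underside.
- tape_roll: Bystander: tape roll lying flat, 69 mm across, 25 mm high, origin at the centre of its underside.
- marker_pen: Bystander: blue marker pen lying down, 12x139x13 mm, origin at the centre of its underside.

How it is judged:
On the way, in this order (a step that is already met when the one before it is completed fails the run):
1. the carousel has been turned so that the empty hanger faces the robot (within 20 degrees) and is at rest (value of joint turret between -0.35 and 0.35 rad and velocity of joint turret between -0.1 and 0.1 rad/s), for 0.2 s.
2. the pipette has been lifted out of the bench stand (height (world z) of pipette above 0.088 m), for 0.2 s.
3. the pipette, still held by the fingers, has been pressed down until both catches have snapped onto its neck (each between 1 and 3 mm) (value of joint catch_left between 0.001 and 0.003 m and value of joint catch_right between 0.001 and 0.003 m and horizontal distance between pipette and hanger below 0.006 m and contact force between the fingers and pipette above 1 N), for 0.2 s.
At the end, for the whole second after the job is handed in: The pipette hangs upright (within about 4.5 degrees) and at rest over the seat of the empty hanger (within 6 mm sideways), both catches snapped onto its neck (each between 1 and 3 mm), the hanger still facing the robot within 20 degrees (value of joint turret between -0.35 and 0.35 rad and value of joint catch_left between 0.001 and 0.003 m and value of joint catch_right between 0.001 and 0.003 m and horizontal distance between pipette and hanger below 0.006 m and angle between pipette's own z axis and vertical below 0.08 rad and linear speed of pipette below 0.02 m/s and contact force between pipette and carousel above 0.3 N); the robot touches nothing.
It fails at once if the pipette is forced: the contact forces between it and the carousel (the catches' own grip of about 8 N included) pass 35 N (contact force between pipette and carousel above 35 N).
It fails at once if the pipette is tipped by over 30 degrees (angle between pipette's own z axis and vertical above 0.52 rad).
It fails at once if a bystander is pushed aside by over 30 mm (distance of any of kidney_dish, vial_1, vial_2, reagent_bottle, gauze_pack, tape_roll, marker_pen from where it was at the start of the episode above 0.03 m).
It also fails if it takes over 62 s, if anything falls off the work surface, if the arm or the gripper's body presses on something with over 40 N, if the wrist force passes 120 N, or if a joint passes its speed limit or range.

## Working session

There is one attempt and no reset: what is moved stays moved. The work goes in short steps, Python scripts to look and compute and a tool call to move; the robot and the scene stay as the last step left them, time stands still between calls to the robot, and variables do not carry over. Pictures are saved under pics/ and viewed, about 8 in all and at most 12, crops included, and the job is handed in when it is done.

Besides the shell and the picture viewer there is one more tool, called after "Emit:" by a JSON object that holds its "op" and its "data". drive_tool: Moves the arm, as the interface text tells. Its arguments: {"type":"object","properties":{"commands":{"type":"string"}},"required":["commands"]}

```bash
mkdir -p pics; cat > h.py <<'E'
from plant import manip
import numpy as np, cv2
from scipy.spatial.transform import Rotation as R
def cam(n):
    p=manip.camera_params(n); w,x,y,z=p["orientation"]
    return p,R.from_quat([x,y,z,w]).as_matrix(),np.array(p["xyz"])
def ray(n,u,v):
    p,M,o=cam(n); d=M@np.array([(u-p["cx"])/p["fx"],(v-p["cy"])/p["fy"],1]); return o,d
def atz(n,u,v,z):
    o,d=ray(n,u,v); return o+d*(z-o[2])/d[2]
def proj(n,P):
    p,M,o=cam(n); c=M.T@(np.array(P)-o); return np.array([p["fx"]*c[0]/c[2]+p["cx"],p["fy"]*c[1]/c[2]+p["cy"]])
def tri(u1,u2):
    o1,d1=ray("top",*u1); o2,d2=ray("side",*u2)
    A=np.c_[d1,-d2]; t=np.linalg.lstsq(A,o2-o1,rcond=None)[0]
    a=o1+t[0]*d1;b=o2+t[1]*d2; return (a+b)/2,np.linalg.norm(a-b)
def snap(n,f):
    g=manip.grab_frame(n); cv2.imwrite("pics/"+f+".png",g[:,:,::-1]); return g
E
python3 - <<'E'
from h import *
for n in("top","side"):
    snap(n,n+"0"); p,M,o=cam(n); print(n,p); 
print(manip.state(),manip.pinch_z)
E
```

```text
top {'fx': 486.5257750018559, 'fy': 486.5257750018559, 'cx': 284.65680693648346, 'cy': 204.70615335118285, 'xyz': array([0.38748937, 0.06674353, 1.06923311]), 'orientation': array([-0.06341854,  0.70794038, -0.70065158,  0.06233679])}
side {'fx': 476.86886107672984, 'fy': 476.86886107672984, 'cx': 278.83197502641747, 'cy': 206.7052105760476, 'xyz': array([0.02985666, 1.0095369 , 0.62859647]), 'orientation': array([ 0.13470504, -0.20712216,  0.80218945, -0.54355042])}
{'time': 0.1, 'joint_pos': array([-1.34600375e+00,  5.33381568e-02,  1.61417777e+00,  2.22989597e-05,
        1.47602398e+00, -1.19018325e-01]), 'joint_vel': array([ 0.0004848 , -0.00140641, -0.00244191,  0.00071753,  0.00073692,
        0.00053867]), 'joint_efforts': array([ 8.85502177e-04, -3.94896555e+01, -3.71366966e+01, -1.31462184e-04,
        3.83619539e-03,  8.80274285e-06]), 'tool_pos': array([ 0.21053894, -0.58785647,  0.23014404]), 'tool_rot': array([-9.72852656e-04,  9.85260324e-01,  1.71058894e-01, -4.03854540e-05]), 'contact_force': array([-0.99239854, -0.23613312, -0.28466712]), 'ft_torque': array([-0.02576494,  0.03413708, -0.00345289]), 'gripper_width': 1.0002341695997325} 0.0187
```

View pics/top0.png

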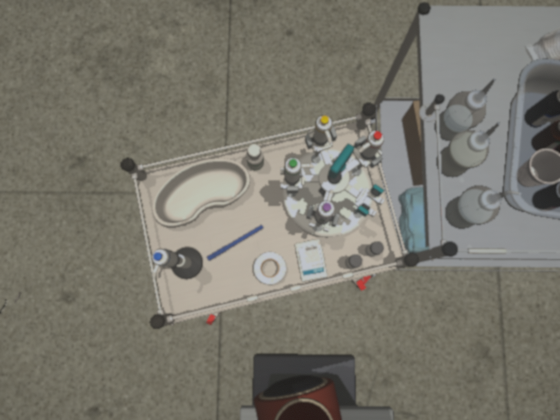

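View pics/side0.png

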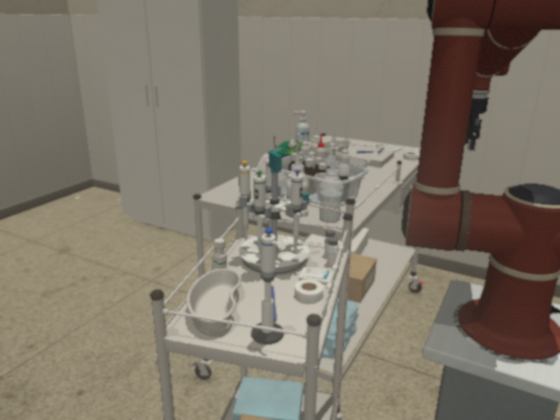

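The top view shows the pipette's blue button at about (160,257), with its stand foot at (187,263). The carousel handle is at (342,160), and the empty teal hanger is at about (370,200), to the right and towards the robot. The side view shows the blue top at (269,233) and the stand foot at (267,333).

```bash
python3 - <<'E'
from h import *
t=cv2.imread("pics/top0.png"); s=cv2.imread("pics/side0.png")
a=cv2.resize(t[105:245,265:405],(560,560),interpolation=cv2.INTER_CUBIC)
b=cv2.resize(t[235:285,140:210],(240,171),interpolation=cv2.INTER_CUBIC)
c=cv2.resize(s[225:345,235:305],(224,384),interpolation=cv2.INTER_CUBIC)
o=np.zeros((560,800,3),np.uint8); o[:,:560]=a; o[:171,560:]=b; o[175:559,560:784]=c
cv2.imwrite("pics/c0.png",o)
print("btn",atz("top",160,257,.247),"foot",atz("top",187,263,.005),"footside",atz("side",267,333,.01),"btnside",atz("side",269,233,.247),tri((160,257),(269,233)))
print("handle",atz("top",342,160,.304))
for n,u in dict(yel=(324,121),red=(377,135),gre=(292,163),vio=(326,208)).items(): print(n,atz("top",*u,.282))
print("teal",atz("top",370,200,.18))
E
```

```text
btn [0.4437924  0.27786647 0.247     ] foot [0.4479656  0.28052267 0.005     ] footside [0.44357509 0.29098884 0.01      ] btnside [0.43391565 0.3001123  0.247     ] (array([0.44472432, 0.28065998, 0.23655017]), np.float64(0.0004785376933881508))
handle [ 0.59997811 -0.02376228  0.304     ]
yel [0.67414372 0.0034534  0.282     ]
red [ 0.65028189 -0.08587193  0.282     ]
gre [0.60005616 0.05717048 0.282     ]
vio [0.52437655 0.00075701 0.282     ]
teal [ 0.5580588  -0.08969997  0.18      ]
```

View pics/c0.png

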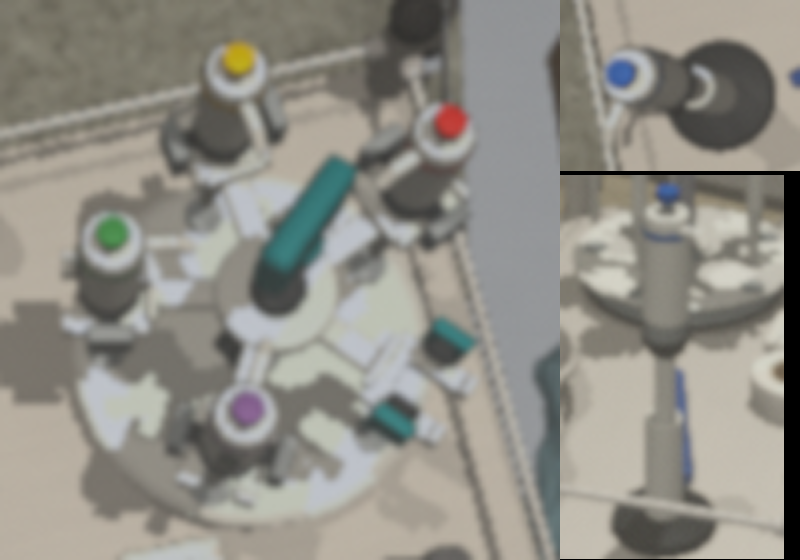

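```bash
cat >> h.py <<'E'
from scipy.optimize import least_squares
HUE=dict(yel=(20,32),red=(0,7),gre=(45,75),vio=(130,160),blu=(105,122))
def blob(img,name,u,r=9,smin=90):
    hsv=cv2.cvtColor(img,cv2.COLOR_BGR2HSV); lo,hi=HUE[name]
    m=(hsv[...,0]>=lo)&(hsv[...,0]<=hi)&(hsv[...,1]>smin)&(hsv[...,2]>40)
    w=np.zeros(m.shape,bool); w[int(u[1])-r:int(u[1])+r+1,int(u[0])-r:int(u[0])+r+1]=1
    v,uu=np.nonzero(m&w); return (np.array([uu.mean(),v.mean()]) if len(uu) else None),len(uu)
E
python3 - <<'E'
from h import *
t=cv2.imread("pics/top0.png"); s=cv2.imread("pics/side0.png")
T=dict(yel=(324,121),red=(377,135),gre=(292,163),vio=(326,208)); S=dict(yel=(244,164),gre=(259,175),vio=(296,176),red=(321,140))
obs=[]
for n in T:
    for c,im,D in(("top",t,T),("side",s,S)):
        b,k=blob(im,n,D[n]); print(n,c,b,k)
        if k>3 and not(n=='red' and c=='side'): obs.append((n,c,b))
off=dict(vio=-72,gre=-144,yel=144,red=72)  # deg ccw from teal, viewed from above
def P(q,n): a=q[3]+np.pi+np.radians(off[n]); return [q[0]+.08*np.cos(a),q[1]+.08*np.sin(a),q[2]]
f=lambda q:np.concatenate([proj(c,P(q,n))-b for n,c,b in obs])
r=least_squares(f,[.6,-.02,.28,1.03]); print(r.x,np.degrees(r.x[3])); print(f(r.x).reshape(-1,2).round(1))
b1,k1=blob(t,"blu",(160,257)); b2,k2=blob(s,"blu",(269,233)); print(b1,k1,b2,k2,tri(b1,b2))
for z in(.24,.243,.247): print(atz("top",*b1,z),atz("side",*b2,z))
# finger rest tip at crop b (627,142)
print("rest",atz("top",140+67/3.43,235+142/3.43,.225))
# predicted tube top
print(proj("top",[.444,.281,.085]),proj("side",[.444,.285,.085]),proj("side",[.444,.285,0]))
E
```

```text
yel top [324.3442623  119.08196721] 61
yel side [244.26086957 165.08695652] 23
red top [377.2962963  134.88888889] 54
red side [320.55555556 142.36111111] 36
gre top [292.625   162.84375] 32
gre side [258.8 172.4] 5
vio top None 0
vio side None 0
[ 0.60595374 -0.02509109  0.26858723  0.96950257] 55.54840526134258
[[ 0.1  0.6]
 [-1.  -1.6]
 [-0.3  0.1]
 [ 0.6  0.1]
 [-0.4  1.1]]
[157.16666667 256.04761905] 42 [268.5 230. ] 26 (array([0.44513378, 0.28329441, 0.24404549]), np.float64(0.000920728099675996))
[0.44583461 0.2845704  0.24      ] [0.449001   0.27561147 0.24      ]
[0.44562353 0.28378234 0.243     ] [0.44576516 0.28127744 0.243     ]
[0.44534209 0.2827316  0.247     ] [0.44145072 0.28883207 0.247     ]
rest [0.41209034 0.28246336 0.225     ]
[178.79596301 262.62433444] [268.27152171 301.00262082] [268.23982601 335.33192723]
```

```bash
cat >> h.py <<'E'
def yaw():
    w,x,y,z=manip.state()["tool_rot"]; M=R.from_quat([x,y,z,w]).as_matrix(); return np.degrees(np.arctan2(M[1,0],M[0,0]))
def plan(wps,p=None,ps=None):
    """wps: (x,y,z,yawdeg,rows,opening); prints rows to write down"""
    p=np.array(manip.state()["tool_pos"]) if p is None else np.array(p,float); ps=yaw() if ps is None else ps; L=[]
    for *q,psi,n,w in wps:
        for k in range(n,0,-1):
            d=(np.array(q)-p)/k; a=np.radians(ps)
            l=[d@[np.cos(a),np.sin(a),0],d@[np.sin(a),-np.cos(a),0],-d[2]]; l=np.round(np.array(l)/.03,2)
            t=round(-((psi-ps)/k),1); L.append((w,*l,t))
            g=l*.03; p=p+[g[0]*np.cos(a)+g[1]*np.sin(a),g[0]*np.sin(a)-g[1]*np.cos(a),-g[2]]; ps-=t
    for i,r in enumerate(L): print(*("%g"%v for v in r),end="; " if i%8<7 else "\n")
    print("\nend",p.round(4),round(ps,1),len(L))
def st():
    s=manip.state(); print(round(s["time"],2),s["tool_pos"].round(4),"yaw",round(yaw(),1),"F",s["contact_force"].round(2),"w",round(s["gripper_width"],3),"j",np.degrees(s["joint_pos"]).round(0))
E
python3 -c "
from h import *
plan([(.35,-.3,.40,80,10,45),(.606,-.026,.38,145.5,11,45),(.606,-.026,.38,145.5,3,45)])"
```

```text
45 0.76 -0.75 -0.57 -6; 45 0.84 -0.66 -0.57 -6; 45 0.9 -0.57 -0.57 -6; 45 0.95 -0.48 -0.56 -6; 45 1 -0.37 -0.57 -6.1; 45 1.03 -0.26 -0.56 -6; 45 1.06 -0.16 -0.57 -6.1; 45 1.06 -0.04 -0.56 -6
45 1.07 0.07 -0.57 -6.1; 45 1.05 0.18 -0.56 -6; 45 0.95 0.62 0.06 -6; 45 0.88 0.72 0.06 -6; 45 0.8 0.8 0.06 -5.9; 45 0.72 0.88 0.06 -6; 45 0.62 0.95 0.06 -5.9; 45 0.52 1.01 0.06 -6
45 0.41 1.06 0.06 -5.9; 45 0.3 1.1 0.06 -6; 45 0.18 1.12 0.06 -5.9; 45 0.06 1.14 0.06 -6; 45 -0.05 1.13 0.06 -5.9; 45 0 0 0 -0; 45 0 0 0 -0; 45 0 0 0 -0

end [ 0.606  -0.0261  0.3801] 145.5 24
```

Emit:
{"op": "drive_tool", "data": {"commands": "45 0.8 -0.8 -0.6 -6; 45 0.8 -0.7 -0.6 -6; 45 0.9 -0.6 -0.6 -6; 45 0.9 -0.5 -0.6 -6; 45 1 -0.4 -0.6 -6; 45 1 -0.3 -0.6 -6; 45 1 -0.2 -0.6 -6; 45 1 0 -0.6 -6"}}

```text
time: 1.1
tool_pos: [0.3157, -0.3567, 0.3754]
tool_rot: [-0.0, 0.83, 0.558, 0.0]
contact_force: [-0.1, 0.0, -0.1]
gripper_width: 0.527
```

```bash
python3 -c "
from h import *
st()
plan([(.606,-.026,.38,145.5,14,45),(.606,-.026,.38,145.5,2,45)])"
```

```text
1.1 [ 0.3157 -0.3567  0.3754] yaw 67.9 F [-0.14  0.02 -0.11] w 0.527 j [-57. -20. 100.   0. 100. -35.]
45 0.99 0.34 -0.01 -5.5; 45 0.95 0.44 -0.01 -5.5; 45 0.91 0.53 -0.01 -5.6; 45 0.85 0.61 -0.01 -5.5; 45 0.79 0.69 -0.01 -5.6; 45 0.72 0.76 -0.01 -5.5; 45 0.64 0.83 -0.01 -5.6; 45 0.55 0.89 -0.01 -5.5
45 0.47 0.94 -0.01 -5.6; 45 0.37 0.98 -0.01 -5.5; 45 0.28 1.01 -0.01 -5.6; 45 0.18 1.03 -0.01 -5.5; 45 0.08 1.04 -0.02 -5.6; 45 -0.03 1.05 -0.01 -5.5; 45 0 -0 -0 -0; 45 0 -0 -0 -0

end [ 0.6061 -0.026   0.3799] 145.5 16
```

Emit:
{"op": "drive_tool", "data": {"commands": "45 1 0.34 0 -5.5; 45 0.95 0.44 0 -5.5; 45 0.9 0.53 0 -5.6; 45 0.85 0.61 0 -5.5; 45 0.8 0.7 0 -5.6; 45 0.7 0.76 0 -5.5; 45 0.65 0.83 0 -5.6; 45 0.55 0.9 0 -5.5"}}

```text
time: 2.1
tool_pos: [0.483, -0.1683, 0.3747]
tool_rot: [-0.0, 0.558, 0.83, -0.0]
contact_force: [0.5, 0.8, -0.8]
gripper_width: 0.529
```

Emit:
{"op": "drive_tool", "data": {"commands": "45 0.45 0.94 0 -5.6; 45 0.4 0.98 0 -5.5; 45 0.3 1 0 -5.6; 45 0.2 1 0 -5.5; 45 0.1 1 0 -5.6; 45 0 1 0 -5.5; 45 0 0 0 0; 45 0 0 0 0"}}

```text
time: 3.1
tool_pos: [0.6025, -0.0289, 0.3749]
tool_rot: [-0.0, 0.299, 0.954, -0.0]
contact_force: [-0.4, -0.7, -0.2]
gripper_width: 0.529
```

```bash
python3 -c "
from h import *
st()
plan([(.606,-.026,.38,145.5,2,45),(.606,-.026,.269,145.5,5,45),(.606,-.026,.269,145.5,1,0)])
snap('top','top1')
for z in(.38,):print(proj('top',[.606,-.026,.304]))"
```

```text
3.1 [ 0.6025 -0.0289  0.3749] yaw 145.2 F [-0.38 -0.71 -0.19] w 0.529 j [-10.  -2.  84.  -0.  98. -65.]
45 -0.02 0.07 -0.09 -0.1; 45 -0.02 0.08 -0.08 -0.2; 45 -0 -0 0.74 0; 45 -0 -0 0.74 0; 45 -0 -0 0.74 0; 45 -0 -0 0.74 0; 45 -0 -0 0.74 0; 0 -0 -0 -0 0

end [ 0.606  -0.0259  0.269 ] 145.5 8
[343.33686479 156.43151387]
```

View pics/top1.png

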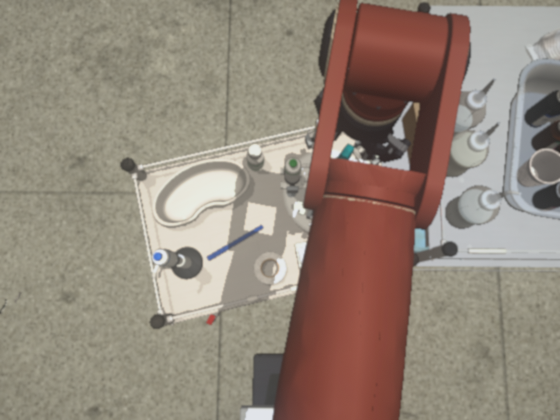

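This view is mostly the arm. The teal handle end shows at about (346,152), and the projected handle centre of (343,156) agrees with the first picture. I'll go down and grip.

Emit:
{"op": "drive_tool", "data": {"commands": "45 0 0.15 -0.1 -0.3; 45 0 0 0.7 0; 45 0 0 0.7 0; 45 0 0 0.7 0; 45 0 0 0.7 0; 45 0 0 0.7 0; 0 0 0 0 0; 0 0 0 0 0"}}

```text
time: 4.15
tool_pos: [0.6052, -0.025, 0.2731]
tool_rot: [-0.0, 0.296, 0.955, -0.0]
contact_force: [-0.4, -0.8, -4.5]
gripper_width: 0.178
```

Emit:
{"op": "drive_tool", "data": {"commands": "0 0 0 0 0; 0 0 0 0 0; 0 0 0 0 4; 0 0 0 0 8; 0 0 0 0 8; 0 0 0 0 8; 0 0 0 0 8; 0 0 0 0 8"}}

```text
time: 5.15
tool_pos: [0.6039, -0.0258, 0.2731]
tool_rot: [-0.001, 0.634, 0.773, -0.002]
contact_force: [-8.3, -3.5, -2.7]
gripper_width: 0.175
```

```bash
python3 -c "
from h import *
st();print(manip.state()['ft_torque'])"
```

```text
5.15 [ 0.6039 -0.0258  0.2731] yaw 101.3 F [-8.25 -3.48 -2.69] w 0.175 j [ -9.  -1.  92.  -0.  89. -21.]
[-0.34015612  0.73542671  0.07320018]
```

Emit:
{"op": "drive_tool", "data": {"commands": "0 0 0 0 5; 0 0 0 0 4; 0 0 0 0 2.3; 0 0 0 0 0; 0 0 0 0 0; 45 0 0 0 0; 45 0 0 0 0; 45 0 0 0 0"}}

```text
time: 6.15
tool_pos: [0.606, -0.0248, 0.2745]
tool_rot: [0.001, 0.705, 0.709, 0.001]
contact_force: [-0.2, 0.3, -0.3]
gripper_width: 0.528
```

```bash
python3 -c "
from h import *
st()
p=manip.state()['tool_pos']
plan([(*p[:2],.38,90,4,45),(.55,.15,.38,125,7,75),(.445,.283,.33,180,6,75),])"
```

```text
6.15 [ 0.606  -0.0248  0.2745] yaw 90.3 F [-0.21  0.28 -0.32] w 0.528 j [ -9.  -1.  92.   0.  88. -10.]
45 0 0 -0.88 0.1; 45 0 0 -0.88 0.1; 45 0 0 -0.88 0.1; 45 0 0 -0.88 0; 75 0.83 -0.27 0 -5; 75 0.85 -0.19 0 -5; 75 0.87 -0.12 0 -5; 75 0.87 -0.04 0 -5
75 0.87 0.03 0 -5; 75 0.87 0.11 0 -5; 75 0.86 0.19 0 -5; 75 0.94 -0.05 0.28 -9.2; 75 0.94 0.1 0.28 -9.2; 75 0.91 0.24 0.28 -9.1; 75 0.86 0.39 0.28 -9.2; 75 0.78 0.51 0.27 -9.1
75 0.69 0.64 0.28 -9.2; 
end [0.4451 0.2831 0.33  ] 180.0 17
```

Emit:
{"op": "drive_tool", "data": {"commands": "45 0 0 -0.9 0.3; 45 0 0 -0.9 0; 45 0 0 -0.9 0; 45 0 0 -0.9 0; 75 0.85 -0.3 0 -5; 75 0.85 -0.2 0 -5; 75 0.85 -0.1 0 -5; 75 0.85 0 0 -5"}}

```text
time: 7.15
tool_pos: [0.5742, 0.0756, 0.3819]
tool_rot: [0.0, 0.572, 0.82, 0.0]
contact_force: [-1.4, -0.1, 0.5]
gripper_width: 0.876
```

Emit:
{"op": "drive_tool", "data": {"commands": "75 0.85 0 0 -5; 75 0.85 0.1 0 -5; 75 0.85 0.2 0 -5; 75 0.95 0 0.3 -9; 75 0.95 0.1 0.3 -9; 75 0.9 0.2 0.3 -9; 75 0.85 0.4 0.3 -9; 75 0.8 0.5 0.3 -9"}}

```text
time: 8.15
tool_pos: [0.4628, 0.2606, 0.3366]
tool_rot: [0.001, 0.085, 0.996, 0.0]
contact_force: [-0.1, 0.2, -0.6]
gripper_width: 0.876
```

```bash
python3 - <<'E'
from h import *
st()
snap('top','top2'); t=cv2.imread('pics/top2.png')
a=cv2.resize(t[105:245,265:405],(560,560),interpolation=cv2.INTER_CUBIC); cv2.imwrite('pics/c2.png',a)
plan([(.445,.283,.33,180,2,75),(.445,.283,.3,180,1,75),(.445,.283,.186,180,5,75)])
E
```

```text
8.15 [0.4628 0.2606 0.3366] yaw 170.3 F [-0.14  0.18 -0.61] w 0.876 j [ 21. -12.  97.   0.  95. -59.]
75 0.31 0.29 0.09 -4.7; 75 0.29 0.32 0.09 -4.6; 75 -0 0 1 -0; 75 -0 0 0.76 -0; 75 -0 0 0.76 -0; 75 -0 0 0.76 -0; 75 -0 0 0.76 -0; 75 -0 0 0.76 -0

end [0.445  0.2829 0.1859] 180.0 8
```

View pics/c2.png

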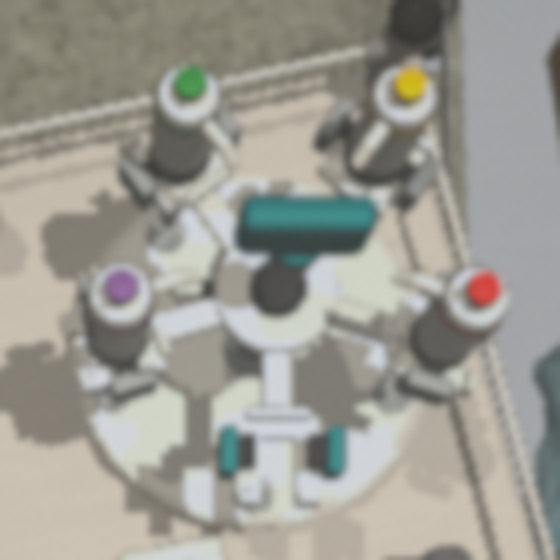

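The hanger now faces the robot. Its teal blocks are at full-frame pixels of about (322,218) and (349,218), and the handle is level in the image. Next I'll grasp the pipette and fit the hanger position.

Emit:
{"op": "drive_tool", "data": {"commands": "75 0.3 0.3 0.1 -5; 75 0.3 0.3 0.1 -4.7; 75 0 0 1 0; 75 0 0 0.8 0; 75 0 0 0.8 0; 75 0 0 0.8 0; 75 0 0 0.7 0; 75 0 0 0.7 0"}}

```text
time: 9.2
tool_pos: [0.4481, 0.2799, 0.1857]
tool_rot: [0.0, 0.003, 1.0, 0.0]
contact_force: [0.1, 1.4, -0.2]
gripper_width: 0.882
```

```bash
python3 - <<'E'
from h import *
st()
t=cv2.imread("pics/top2.png"); HUE['vio']=(125,165)
obs=[]
for n,u in dict(gre=(190,82),yel=(411,85),red=(484,289),vio=(121,287)).items():
    b,k=blob(t,n,(265+u[0]/4,105+u[1]/4),7,60); print(n,b,k)
    obs.append((n,b))
off=dict(vio=-72,gre=-144,yel=144,red=72)
def P(q,n): a=q[2]+np.pi+np.radians(off[n]); return [q[0]+.08*np.cos(a),q[1]+.08*np.sin(a),q[3]]
f=lambda q:np.concatenate([proj("top",P(q,n))-b for n,b in obs])
r=least_squares(f,[.6,-.02,0,.27]); print(r.x,f(r.x).round(1))
for z in(.165,.18,.195,.21,.219): print(z,atz("top",322.3,217.8,z),atz("top",349,217.8,z))
snap('top','top3');snap('side','side3');
a=cv2.imread('pics/top3.png')[190:310,100:240];b=cv2.imread('pics/side3.png')[150:270,200:340]
cv2.imwrite('pics/c3.png',np.hstack([cv2.resize(x,(400,343),interpolation=cv2.INTER_CUBIC) for x in(a,b)]))
E
```

```text
9.2 [0.4481 0.2799 0.1857] yaw 179.7 F [ 0.09  1.43 -0.2 ] w 0.882 j [ 24.  -8. 108.  -0.  80. -66.]
gre [312.17021277 125.29787234] 47
yel [367.08695652 125.55072464] 69
red [385.69354839 176.96774194] 62
vio [294.81818182 176.18181818] 33
[ 0.60393247 -0.02382186  0.00230436  0.27577466] [-0.1 -0.   0.1  0.1  0.  -0.1 -0.  -0. ]
0.165 [ 0.52595792 -0.00201074  0.165     ] [ 0.52647521 -0.05217932  0.165     ]
0.18 [ 0.52366091 -0.0008702   0.18      ] [ 0.52416962 -0.05020655  0.18      ]
0.195 [5.21363907e-01 2.70336408e-04 1.95000000e-01] [ 0.52186404 -0.04823378  0.195     ]
0.21 [0.5190669  0.00141088 0.21      ] [ 0.51955845 -0.04626101  0.21      ]
0.219 [0.5176887 0.0020952 0.219    ] [ 0.5181751  -0.04507735  0.219     ]
```

View pics/c3.png

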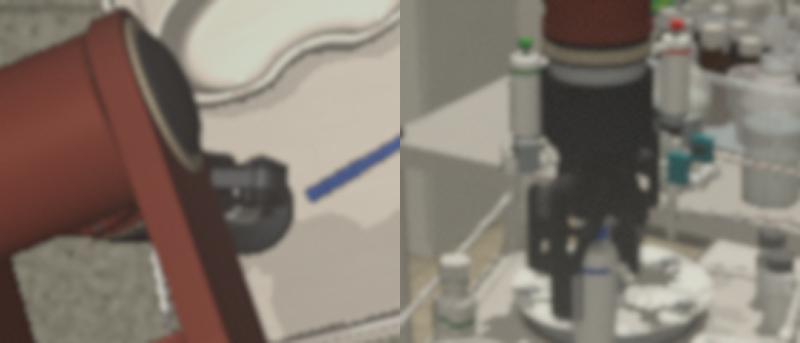

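```bash
python3 - <<'E'
from h import *
s=cv2.imread('pics/side3.png'); print(blob(s,'blu',(269,231)))
for P in([.445,.283,.247],[.445,.283,.206],[.448,.335,.19],[.448,.225,.19]): 
    u=proj('side',P); print(P,u.round(1),"crop",((u-[200,150])*400/140+[400,0]).round())
cv2.imwrite('pics/c4.png',cv2.resize(s[190:345,200:340],(640,708)[0:2],interpolation=cv2.INTER_CUBIC)[:600])
E
```

```text
(None, 0)
[0.445, 0.283, 0.247] [268.4 228.5] crop [595. 224.]
[0.445, 0.283, 0.206] [268.4 247.6] crop [595. 279.]
[0.448, 0.335, 0.19] [253.3 265.7] crop [552. 331.]
[0.448, 0.225, 0.19] [281.  243.2] crop [631. 266.]
```

View pics/c4.png

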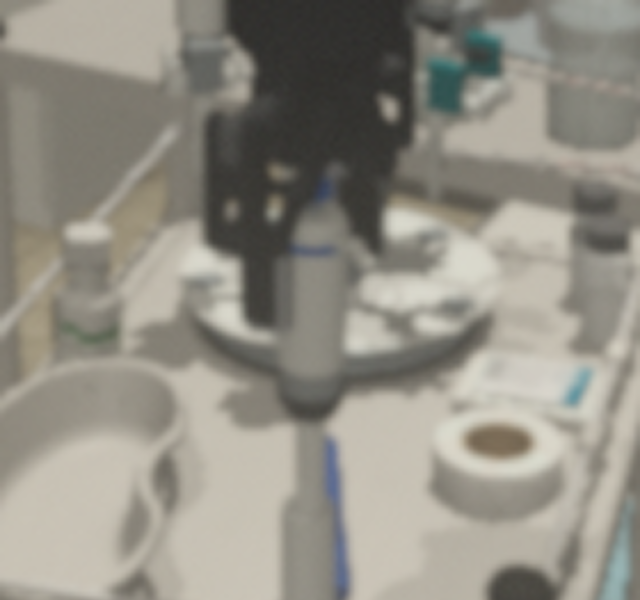

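The gripper straddles the handle: the left finger tip is at crop (265,320) and the pipette sits between the fingers at (320,290). I'll centre it, grip and lift.

Emit:
{"op": "drive_tool", "data": {"commands": "75 0.1 0.1 0 0; 40 0 0 0 -0.3; 0 0 0 0 0; 0 0 0 0 0; 0 0 0 0 0; 0 0 0 0 0; 0 0 0 0 0; 0 0 0 -0.1 0"}}

```text
time: 10.3
tool_pos: [0.4447, 0.2827, 0.1885]
tool_rot: [-0.0, 0.0, 1.0, -0.0]
contact_force: [1.5, -0.2, -2.8]
gripper_width: 0.34
```

```bash
python3 -c "
from h import *
st()"
```

```text
10.3 [0.4447 0.2827 0.1885] yaw 180.0 F [ 1.54 -0.18 -2.8 ] w 0.34 j [ 24.  -9. 108.  -0.  81. -66.]
```

Emit:
{"op": "drive_tool", "data": {"commands": "0 0 0 -0.3 0; 0 0 0 -0.6 0; 0 0 0 -0.7 0; 0 0 0 -0.7 0; 0 0 0 -0.7 0; 0 0 0 -0.6 0; 0 0 0 -0.3 0; 0 0 0 0 0"}}

```text
time: 11.3
tool_pos: [0.445, 0.283, 0.307]
tool_rot: [0.0, 0.0, 1.0, 0.0]
contact_force: [0.4, 0.4, -1.0]
gripper_width: 0.335
```

```bash
python3 -c "
from h import *
st(); z=manip.state()['tool_pos'][2]
plan([(.42,.15,z,180,6,0),(.425,-.024,z,180,8,0),(.425,-.024,z,180,2,0)])"
```

```text
11.3 [0.445 0.283 0.307] yaw 180.0 F [ 0.38  0.41 -0.98] w 0.335 j [ 24. -12. 100.   0.  93. -66.]
0 0.14 -0.74 -0 -0; 0 0.14 -0.74 -0 -0; 0 0.14 -0.74 -0 -0; 0 0.14 -0.74 -0 -0; 0 0.14 -0.74 -0 -0; 0 0.13 -0.73 -0 -0; 0 -0.02 -0.73 -0 -0; 0 -0.02 -0.72 -0 -0
0 -0.02 -0.73 -0 -0; 0 -0.02 -0.72 -0 -0; 0 -0.02 -0.73 -0 -0; 0 -0.02 -0.72 -0 -0; 0 -0.02 -0.73 -0 -0; 0 -0.02 -0.72 -0 -0; 0 -0 -0 -0 -0; 0 -0 -0 -0 -0

end [ 0.4249 -0.0239  0.307 ] 180.0 16
```

Emit:
{"op": "drive_tool", "data": {"commands": "0 0.1 -0.4 0 0; 0 0.1 -0.7 0 0; 0 0.1 -0.8 0 0; 0 0.1 -0.8 0 0; 0 0.1 -0.8 0 0; 0 0.1 -0.8 0 0; 0 0 -0.8 0 0; 0 0 -0.8 0 0"}}

```text
time: 12.3
tool_pos: [0.426, 0.104, 0.3057]
tool_rot: [-0.0, 0.0, 1.0, -0.0]
contact_force: [-0.1, -0.0, -1.3]
gripper_width: 0.339
```

Emit:
{"op": "drive_tool", "data": {"commands": "0 0 -0.8 0 0; 0 0 -0.8 0 0; 0 0 -0.8 0 0; 0 0 -0.8 0 0; 0 0 -0.6 0 0; 0 0 -0.3 0 0; 0 0 0 0 0; 0 0 0 0 0"}}

```text
time: 13.3
tool_pos: [0.4266, -0.0168, 0.3062]
tool_rot: [-0.0, -0.0, 1.0, 0.0]
contact_force: [0.4, 0.1, -0.9]
gripper_width: 0.332
```

```bash
python3 - <<'E'
from h import *
st()
for n in('top','side'): snap(n,n+'5')
p=manip.state()['tool_pos']; q=p-[0,0,.168]
for h in(0,.115,.227): print(h,proj('side',q+[0,0,h]).round(1))
u=proj('side',q+[0,0,.12]).astype(int); print(u)
s=cv2.imread('pics/side5.png'); x0=max(0,u[0]-60); y0=u[1]-75; print(x0,y0)
cv2.imwrite('pics/c5.png',cv2.resize(s[y0:y0+150,x0:x0+190],(760,600),interpolation=cv2.INTER_CUBIC))
E
```

```text
13.3 [ 0.4266 -0.0168  0.3062] yaw -180.0 F [ 0.38  0.13 -0.93] w 0.332 j [ -12.  -27.  111.    0.   96. -102.]
0 [334.  226.4]
0.115 [336.5 183. ]
0.227 [339.1 137.5]
[336 181]
276 106
```

View pics/c5.png

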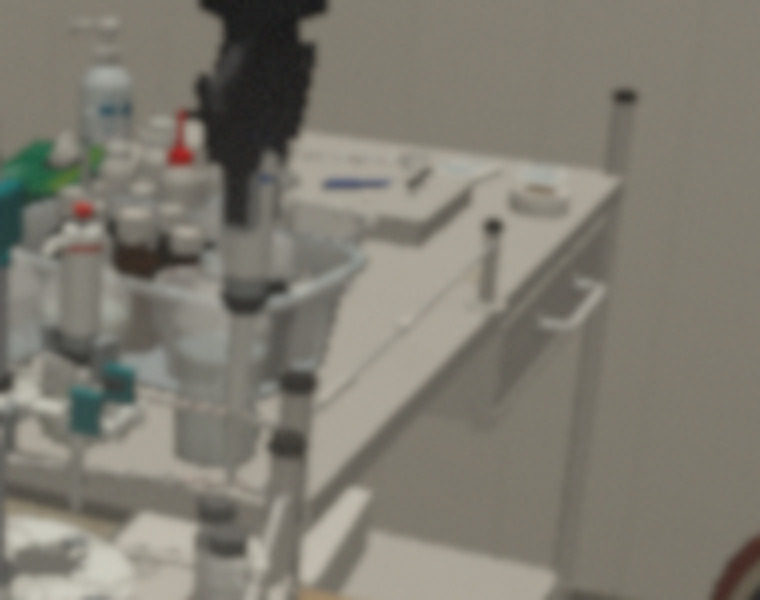

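The pipette hangs upright, with its collar at crop (243,296), which is full-frame (337,180) as predicted. The hanger's teal blocks are at crop (87,410) and (118,383). I'll estimate the seat height from them.

```bash
python3 - <<'E'
from h import *
s=cv2.imread('pics/side5.png'); hsv=cv2.cvtColor(s,cv2.COLOR_BGR2HSV)
w=s[198:218,290:314]; h=hsv[198:218,290:314]
m=(h[...,0]>80)&(h[...,0]<98)&(h[...,1]>90)
for i,r in enumerate(m): print(198+i,''.join('#' if x else '.' for x in r))
for v in (202,203,204):
  o,d=ray('side',298,v); t=(.0045-o[1])/d[1]; print(v,o+d*t)
for seat in(.155,.165,.175): print(seat,[proj('side',[.523,y,seat+.024]).round(1) for y in(.0045,-.0525)])
p=manip.state()['tool_pos'];plan([(.433,-.0242,p[2]-.018,180,2,0),(.525,-.0242,p[2]-.018,180,6,0)])
E
```

```text
198 .............####.......
199 ..............####......
200 ........................
201 ........................
202 ........................
203 ........................
204 .....####...............
205 .....######.............
206 ......####..............
207 ......##................
208 ........................
209 ......#.#...............
210 ........................
211 ........................
212 ........................
213 ........................
214 ........................
215 ........................
216 ........................
217 ........................
202 [0.51856995 0.0045     0.19324518]
203 [0.51849789 0.0045     0.19055943]
204 [0.51842571 0.0045     0.18786934]
0.155 [array([296.3, 206.9]), array([306. , 199.9])]
0.165 [array([296.4, 203.3]), array([306.2, 196.3])]
0.175 [array([296.5, 199.5]), array([306.3, 192.8])]
0 -0.1 -0.13 0.3 -180; 0 0.11 0.12 0.3 -180; 0 -0.51 -0 -0 0; 0 -0.51 -0 -0 0; 0 -0.51 -0 -0 0; 0 -0.51 -0 -0 0; 0 -0.51 -0 -0 0; 0 -0.51 -0.01 -0 0

end [ 0.5249 -0.0243  0.2883] 180.0 8
```

Emit:
{"op": "drive_tool", "data": {"commands": "0 -0.1 -0.12 0.3 0; 0 -0.1 -0.12 0.3 0; 0 -0.5 0 0 0; 0 -0.6 0 0 0; 0 -0.6 0 0 0; 0 -0.6 0 0 0; 0 -0.5 0 0 0; 0 -0.27 0 0 0"}}

```text
time: 14.4
tool_pos: [0.5252, -0.0244, 0.2871]
tool_rot: [-0.001, -0.0, 1.0, 0.0]
contact_force: [-0.1, 0.5, -1.1]
gripper_width: 0.336
```

```bash
python3 - <<'E'
from h import *
st()
snap('side','side6'); snap('top','top6')
s=cv2.imread('pics/side6.png')
cv2.imwrite('pics/c6.png',cv2.resize(s[135:255,225:385],(800,600),interpolation=cv2.INTER_CUBIC))
E
```

```text
14.4 [ 0.5252 -0.0244  0.2871] yaw -180.0 F [-0.11  0.52 -1.14] w 0.336 j [ -11.  -12.  101.   -0.   91. -101.]
```

View pics/c6.png

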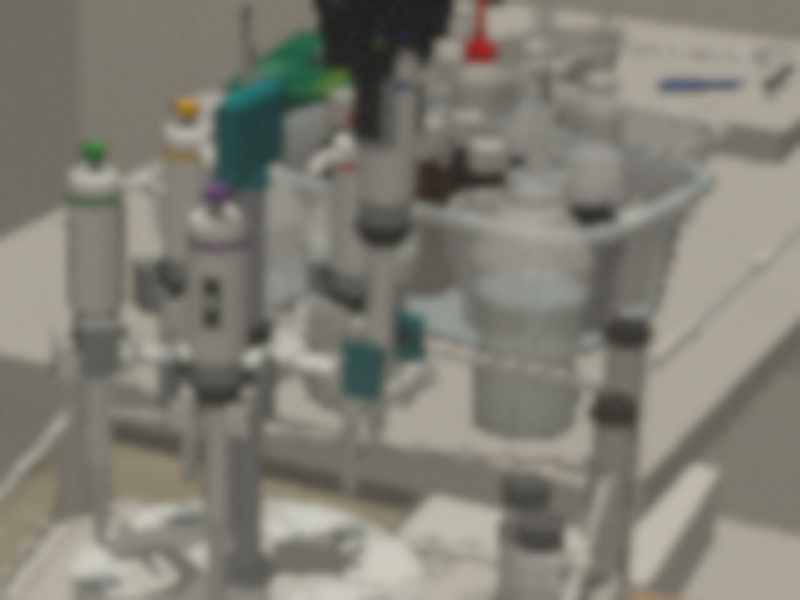

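The shaft, at crop (382,320), is in line between the two teal blocks at (362,370) and (410,335), and the collar is well above them. I'll lower it in stages.

Emit:
{"op": "drive_tool", "data": {"commands": "0 0 0 0.2 0; 0 0 0 0.3 0; 0 0 0 0.3 0; 0 0 0 0.3 0; 0 0 0 0.2 0; 0 0 0 0.15 0; 0 0 0 0.05 0; 0 0 0 0 0"}}

```text
time: 15.5
tool_pos: [0.5248, -0.0243, 0.2431]
tool_rot: [-0.0, 0.0, 1.0, 0.0]
contact_force: [-1.0, 0.7, -2.6]
gripper_width: 0.34
```

Emit:
{"op": "drive_tool", "data": {"commands": "0 0 0 0.04 0; 0 0 0 0.04 0; 0 0 0 0.04 0; 0 0 0 0.04 0; 0 0 0 0.04 0; 0 0 0 0 0; 0 0 0 0 0; 0 0 0 0 0"}}

```text
time: 16.5
tool_pos: [0.5248, -0.0243, 0.2371]
tool_rot: [-0.0, 0.0, 1.0, 0.0]
contact_force: [-1.3, -0.1, -1.7]
gripper_width: 0.339
```

Emit:
{"op": "drive_tool", "data": {"commands": "0 0 0 0.03 0; 0 0 0 0.03 0; 0 0 0 0.03 0; 0 0 0 0.03 0; 0 0 0 0 0; 0 0 0 0 0; 0 0 0 0 0; 0 0 0 0 0"}}

```text
time: 17.5
tool_pos: [0.5249, -0.0243, 0.2336]
tool_rot: [-0.0, 0.0, 1.0, -0.0]
contact_force: [-2.2, -0.5, -0.6]
gripper_width: 0.34
```

Emit:
{"op": "drive_tool", "data": {"commands": "0 0 0 0.03 0; 0 0 0 0.03 0; 0 0 0 0.03 0; 0 0 0 0 0; 0 0 0 0 0; 0 0 0 0 0; 0 0 0 0 0; 0 0 0 0 0"}}

```text
time: 18.5
tool_pos: [0.525, -0.0244, 0.2312]
tool_rot: [0.0, 0.0, 1.0, -0.0]
contact_force: [-3.0, 1.2, 4.8]
gripper_width: 0.336
```

Emit:
{"op": "drive_tool", "data": {"commands": "0 0.03 0 0 0; 0 0 0 0.02 0; 0 0 0 0.02 0; 0 0 0 0.02 0; 0 0 0 0 0; 0 0 0 0 0; 0 0 0 0 0; 0 0 0 0 0"}}

```text
time: 19.5
tool_pos: [0.5242, -0.0243, 0.2293]
tool_rot: [0.0, 0.0, 1.0, -0.0]
contact_force: [0.9, 0.7, 3.2]
gripper_width: 0.335
```

```bash
python3 -c "
from h import *
st();print(manip.state()['ft_torque'])"
```

```text
19.5 [ 0.5242 -0.0243  0.2293] yaw 180.0 F [0.93 0.73 3.16] w 0.335 j [ -11.  -11.  106.    0.   85. -101.]
[ 0.07170259 -0.22411248  0.02063803]
```

Emit:
{"op": "drive_tool", "data": {"commands": "0 0 0 0.03 0; 0 0 0 0.03 0; 0 0 0 0.03 0; 0 0 0 0.02 0; 0 0 0 0 0; 0 0 0 0 0; 0 0 0 0 0; 0 0 0 0 0"}}

```text
time: 20.5
tool_pos: [0.5236, -0.0242, 0.2251]
tool_rot: [-0.001, 0.0, 1.0, 0.0]
contact_force: [0.3, -0.2, -1.2]
gripper_width: 0.333
```

Emit:
{"op": "drive_tool", "data": {"commands": "0 0 0 0.03 0; 0 0 0 0.03 0; 0 0 0 0.02 0; 0 0 0 0.02 0; 0 0 0 0 0; 0 0 0 0 0; 0 0 0 0 0; 0 0 0 0 0"}}

```text
time: 21.5
tool_pos: [0.5241, -0.0243, 0.2229]
tool_rot: [0.0, 0.0, 1.0, 0.0]
contact_force: [-0.5, 0.3, 3.6]
gripper_width: 0.339
```

Emit:
{"op": "drive_tool", "data": {"commands": "0 0 0 0.02 0; 0 0 0 0.02 0; 0 0 0 0 0; 0 0 0 0 0; 0 0 0 0 0; 0 0 0 0 0; 0 0 0 0 0; 0 0 0 0 0"}}

```text
time: 22.5
tool_pos: [0.5235, -0.0242, 0.2206]
tool_rot: [-0.001, 0.0, 1.0, 0.0]
contact_force: [2.6, 0.1, -9.1]
gripper_width: 0.337
```

```bash
python3 - <<'E'
from h import *
st();print(manip.state()['ft_torque'])
snap('side','side7')
s=cv2.imread('pics/side7.png')
a=cv2.resize(s[150:225,265:335],(560,600),interpolation=cv2.INTER_CUBIC)
cv2.imwrite('pics/c7.png',a)
p=manip.state()['tool_pos']
for h in(.165,.189,.277): print(h,proj('side',[.524,-.0243,h]).round(1))
E
```

```text
22.5 [ 0.5235 -0.0242  0.2206] yaw 180.0 F [ 2.55  0.12 -9.1 ] w 0.337 j [ -11.  -11.  106.   -0.   84. -101.]
[ 0.02538772 -0.39757817  0.01494349]
0.165 [300.8 208.3]
0.189 [301.1 199.6]
0.277 [302.  166.8]
```

View pics/c7.png

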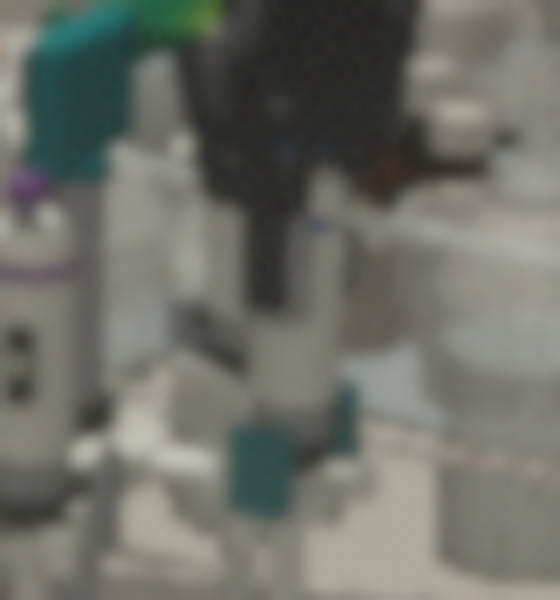

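The collar sits between the teal blocks at crop (262,470) and (345,420). Fz of −9 N means the noses have snapped over and are pulling the pipette down, so I'll follow it to the seat.

Emit:
{"op": "drive_tool", "data": {"commands": "0 0 0 0.02 0; 0 0 0 0.02 0; 0 0 0 0 0; 0 0 0 0 0; 0 0 0 0 0; 0 0 0 0 0; 0 0 0 0 0; 0 0 0 0 0"}}

```text
time: 23.55
tool_pos: [0.5239, -0.0243, 0.2206]
tool_rot: [-0.0, 0.0, 1.0, 0.0]
contact_force: [-2.2, 0.4, -4.2]
gripper_width: 0.337
```

Emit:
{"op": "drive_tool", "data": {"commands": "0 0 0 0.02 0; 0 0 0 0.02 0; 0 0 0 0 0; 0 0 0 0 0; 0 0 0 0 0; 0 0 0 0 0; 0 0 0 0 0; 0 0 0 0 0"}}

```text
time: 24.55
tool_pos: [0.5242, -0.0243, 0.2193]
tool_rot: [0.0, 0.0, 1.0, 0.0]
contact_force: [0.6, 1.3, -4.0]
gripper_width: 0.337
```

Emit:
{"op": "drive_tool", "data": {"commands": "0 0 0 0.02 0; 0 0 0 0.02 0; 0 0 0 0 0; 0 0 0 0 0; 0 0 0 0 0; 0 0 0 0 0; 0 0 0 0 0; 0 0 0 0 0"}}

```text
time: 25.55
tool_pos: [0.524, -0.0243, 0.2181]
tool_rot: [0.0, 0.0, 1.0, -0.0]
contact_force: [-0.4, 0.3, -3.3]
gripper_width: 0.338
```

Emit:
{"op": "drive_tool", "data": {"commands": "0 0 0 0.02 0; 0 0 0 0.02 0; 0 0 0 0 0; 0 0 0 0 0; 0 0 0 0 0; 0 0 0 0 0; 0 0 0 0 0; 0 0 0 0 0"}}

```text
time: 26.55
tool_pos: [0.5241, -0.0243, 0.2171]
tool_rot: [0.0, 0.0, 1.0, -0.0]
contact_force: [1.1, 0.3, 2.0]
gripper_width: 0.337
```

Emit:
{"op": "drive_tool", "data": {"commands": "0 0 0 0.01 0; 0 0 0 0.01 0; 0 0 0 0 0; 0 0 0 0 0; 0 0 0 0 0; 0 0 0 0 0; 0 0 0 0 0; 0 0 0 0 0"}}

```text
time: 27.55
tool_pos: [0.5243, -0.0243, 0.2169]
tool_rot: [0.0, 0.0, 1.0, -0.0]
contact_force: [-0.4, 0.6, 5.0]
gripper_width: 0.337
```

Emit:
{"op": "drive_tool", "data": {"commands": "0 0 0 0.01 0; 0 0 0 0.01 0; 0 0 0 0 0; 0 0 0 0 0; 0 0 0 0 0; 0 0 0 0 0; 0 0 0 0 0; 0 0 0 0 0"}}

```text
time: 28.55
tool_pos: [0.5243, -0.0244, 0.2169]
tool_rot: [0.001, 0.0, 1.0, -0.0]
contact_force: [-0.8, 0.6, 7.8]
gripper_width: 0.337
```

```bash
python3 - <<'E'
from h import *
st();print(manip.state()['ft_torque'])
snap('side','side8')
s=cv2.imread('pics/side8.png')
cv2.imwrite('pics/c8.png',cv2.resize(s[150:225,265:335],(560,600),interpolation=cv2.INTER_CUBIC))
E
```

```text
28.55 [ 0.5243 -0.0244  0.2169] yaw 180.0 F [-0.84  0.57  7.85] w 0.337 j [ -11.  -10.  107.    0.   84. -101.]
[0.13013305 0.3471072  0.01490946]
```

View pics/c8.png

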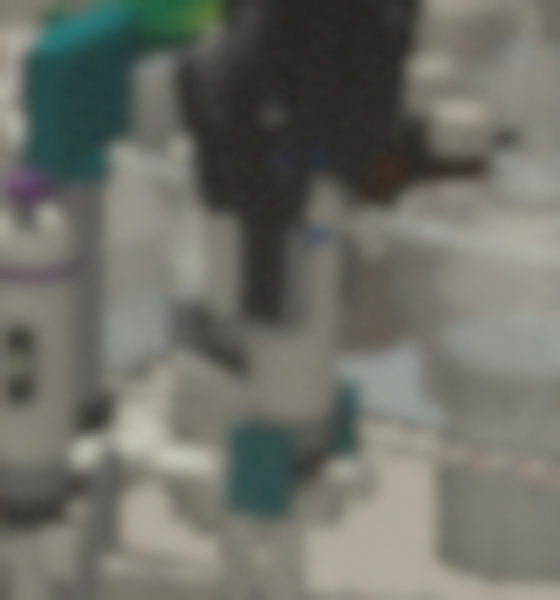

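The tool has stopped at z = 0.2169 while the push rose from 2 to 5 to 7.8 N, so the pipette is on the rigid seat. The picture shows the collar down between the blocks. I'll release and withdraw upwards.

Emit:
{"op": "drive_tool", "data": {"commands": "0 0 0 0 0; 60 0 0 0 0; 60 0 0 0 0; 60 0 0 0 0; 60 0 0 0 0; 60 0 0 -0.2 0; 60 0 0 -0.4 0; 60 0 0 -0.6 0"}}

```text
time: 29.6
tool_pos: [0.5239, -0.0243, 0.2527]
tool_rot: [-0.0, 0.0, 1.0, 0.0]
contact_force: [0.8, 0.9, 0.3]
gripper_width: 0.702
```

Emit:
{"op": "drive_tool", "data": {"commands": "60 0 0 -0.8 0; 60 0 0 -0.9 0; 60 0.5 0 -0.9 0; 60 0.9 0 -0.9 0; 60 1 0 -0.5 0; 60 1 0 0 0; 60 1 0 0 0; 60 1 0 0 0"}}

```text
time: 30.6
tool_pos: [0.361, -0.0242, 0.3735]
tool_rot: [0.001, -0.0, 1.0, -0.0]
contact_force: [-0.4, -0.7, 1.0]
gripper_width: 0.705
```

Emit:
{"op": "drive_tool", "data": {"commands": "60 0 -1 0 0; 60 0 -1 0 0; 60 0 -1 0 0; 60 0 -1 0 0; 60 0 -1 0 0; 60 0 -1 0 0; 60 0 -1 0 0; 60 0 0 0 0"}}

```text
time: 31.6
tool_pos: [0.3618, -0.2355, 0.3728]
tool_rot: [0.0, 0.001, 1.0, -0.0]
contact_force: [0.7, -0.3, -0.7]
gripper_width: 0.704
```

```bash
python3 - <<'E'
from h import *
st()
snap('top','top9');snap('side','side9')
t=cv2.imread('pics/top9.png');s=cv2.imread('pics/side9.png')
o=np.hstack([cv2.resize(t[105:265,255:405],(400,427),interpolation=cv2.INTER_CUBIC),cv2.resize(s[130:237,250:350],(400,427),interpolation=cv2.INTER_CUBIC)])
cv2.imwrite('pics/c9.png',o)
for z in(.272,.277): print(proj('top',[.524,-.024,z]),proj('side',[.524,-.024,z]))
u=proj('top',[.524,-.024,.274]);v=proj('side',[.524,-.024,.274])
b,k=blob(t,'blu',u,8);c,l=blob(s,'blu',v,6);print(b,k,c,l)
if k and l: print(tri(b,c),atz('top',*b,.274))
E
```

```text
31.6 [ 0.3618 -0.2355  0.3728] yaw 179.8 F [ 0.66 -0.29 -0.74] w 0.704 j [ -43.  -27.  105.   -0.  102. -133.]
[340.40010236 209.40020717] [301.88720966 168.73529057]
[340.73958763 208.89274144] [301.94132103 166.8211595 ]
[340.88372093 208.88372093] 43 [303.13333333 168.2       ] 15
(array([ 0.52305892, -0.02528939,  0.2734519 ]), np.float64(0.003371954113113837)) [ 0.52453457 -0.02458273  0.274     ]
```

View pics/c9.png

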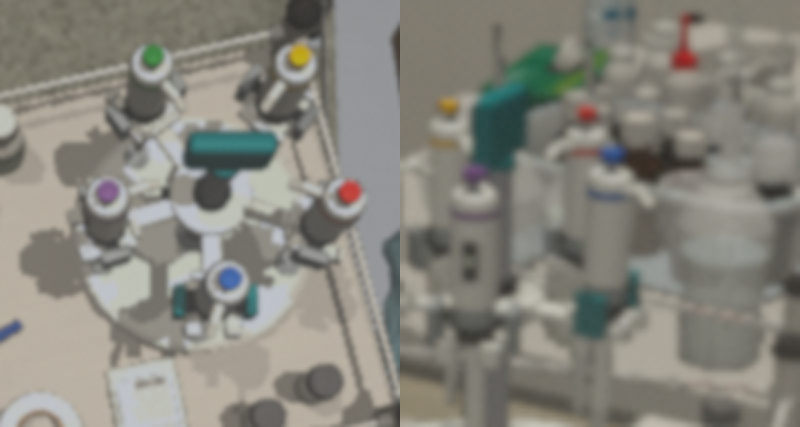

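The pipette hangs upright between the teal blocks with its blue top at z of about 0.274, the same height as its neighbours. It measures about 1 mm from the hanger axis, and the arm is clear, so I'll hand in.

```bash
python3 -c "
from plant import manip
print(manip.job_done())"
```

```text
the job is handed in; nothing more can be done
None
```

The blue-topped pipette is hanging in the empty hanger, and I've handed the job in at about 32 s of the 62 s allowed. No verdict was reported, so these are my own checks.

**What I did:**
- I turned the carousel clockwise about 55° by its top handle, and the fit afterwards gave turret ≈ 0.002 rad.
- I lifted the pipette from the bench stand, brought its shaft in between the prongs and lowered it in small steps.
- The force went from +5 N to −9 N as the noses snapped over the collar and pulled the pipette down.
- At the rigid seat, about 165 mm high, the tool stopped moving as the push rose to 7.8 N. I let go there and withdrew.

**Last checks:**
- **Position:** the pipette looks upright. Its button is about 1 mm sideways from the hanger axis, and its top (about 0.274 m) is level with the neighbouring pipettes (0.276 m).
- **Disagreement:** the two camera rays to the button missed each other by 3.4 mm, more than in earlier measurements, though the top view alone gives under 1 mm sideways.
- **Not measured:** the catch positions can't be read directly, so I judged them from the force pattern and the seated height. I saw no sign of a bystander having moved, but did not measure them.

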